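Power up the injection rig at its switch boxes in order

TASK

Power up the injection rig at its four switch boxes, whose black keys stay down once pressed: with the fingertips press the round key, then the long bar key, then the small square key, each lightly and one after the other, until it is down and stays down. Leave the cross-shaped key up, and do not move the rack, bottle, can or dish standing about. Grasp nothing, and finish with the hand clear of everything.

Things in the scene. Friction and masses are not known exactly. Their poses are not given: they have to be found in the camera images.
- sw_round: Low grey switch box, screwed to the worktop, foot 72 x 72 mm, housing top 30 mm above the worktop, carrying one round key, a 34 mm disc, black, at its centre. Origin: centre of the underside; z up; a cable stub points along +x.
- sw_round_top (a point): Centre of the flat top of the round key; moves with the key. 44 mm above the worktop when up (14 mm above its box), 36 mm when fully down.
- sw_round_key (a joint): Stroke of the round key, straight down: 0 is up, 0.008 m fully down. Moves under about 3 N of push, no spring: it stays where it is left. Past 0.005 m it is switched on.
- sw_bar: Low grey switch box, screwed to the worktop, foot 72 x 72 mm, housing top 30 mm above the worktop, carrying one long bar key, 14 x 46 mm (long side along the box's y), black, at its centre. Origin: centre of the underside; z up; a cable stub points along +x.
- sw_bar_top (a point): Centre of the flat top of the bar key; moves with the key. 44 mm above the worktop when up (14 mm above its box), 36 mm when fully down.
- sw_bar_key (a joint): Stroke of the bar key, straight down: 0 is up, 0.008 m fully down. Moves under about 3 N of push, no spring: it stays where it is left. Past 0.005 m it is switched on.
- sw_square: Low grey switch box, screwed to the worktop, foot 72 x 72 mm, housing top 30 mm above the worktop, carrying one small square key, 21 x 21 mm, black, at its centre. Origin: centre of the underside; z up; a cable stub points along +x.
- sw_square_top (a point): Centre of the flat top of the square key; moves with the key. 44 mm above the worktop when up (14 mm above its box), 36 mm when fully down.
- sw_square_key (a joint): Stroke of the square key, straight down: 0 is up, 0.008 m fully down. Moves under about 3 N of push, no spring: it stays where it is left. Past 0.005 m it is switched on.
- sw_cross: Low grey switch box, screwed to the worktop, foot 72 x 72 mm, housing top 30 mm above the worktop, carrying one cross-shaped key, two 40 x 12 mm arms (along the box's x and y), black, at its centre. Origin: centre of the underside; z up; a cable stub points along +x.
- sw_cross_top (a point): Centre of the flat top of the cross key; moves with the key. 44 mm above the worktop when up (14 mm above its box), 36 mm when fully down.
- sw_cross_key (a joint): Stroke of the cross key, straight down: 0 is up, 0.008 m fully down. Moves under about 3 N of push, no spring: it stays where it is left. Past 0.005 m it is switched on.
- tube_rack: Clear tube rack, 56 x 118 x 30 mm, empty, standing loose as a bystander. Origin: centre of the underside.
- bottle: White screw-cap bottle, 34 mm across, 65 mm high, standing loose as a bystander. Origin: centre of the underside.
- can: Screw can of an objective, 40 mm across, 61 mm high, standing loose as a bystander. Origin: centre of the underside.
- dish: Clear culture dish, 62 mm across, 18 mm high, standing loose as a bystander. Origin: centre of the underside.
- manipulator_right: Tall black micromanipulator, fixed, always in the same place, an obstacle between two switch boxes on its left (+y) and two on its right (-y). It fills about x 0.43 to 0.60, y -0.17 to 0.0, up to 0.37 m high, much of it overhanging from 0.14 m up; a thin arm runs on from its top towards the microscope beyond. In front of it, at x below 0.38, the way from side to side is free. Origin: a point on its mounting, not its middle.

How it is judged:
By the outcome, as a careful person would: the job done as asked, in the order asked, and still so for the second after the job is handed in, with the robot touching nothing.
It also fails if it takes over 51 s, if anything falls off the work surface, if the arm or the gripper's body presses on something with over 40 N, if the wrist force passes 120 N, or if a joint passes its speed limit or range.

ROBOT

A 7-joint arm with a two-finger parallel gripper is mounted at the origin on a cart in front of the work surface, level with it; the furniture and walls round the work are solid. World frame = base frame: x ahead of the robot, y to its left, z up, the work surface at z = 0. Lengths are in m, angles in rad, forces in N, time in s.
With the tool pointing down it reaches from about 0.4 to 0.925 m from the base axis. Payload 5.6 kg.
Tool frame: the origin (TCP) lies at the very end of the fingers, on their centre line; the grasp point (between the pads) lies 19 mm behind it; z points along the fingers, y is the line along which they close (so a half turn about z gives the same grasp; the last joint's range is limited). The gripper opens to 85 mm and grips with 20 to 120 N. Pads are 22 mm wide; open, the fingers measure 114 mm over their backs; the gripper's body (76 mm by 85 mm) begins 54 mm behind the grasp point. The pads swing forward as they close: fully open they stand 13 mm farther back than shut.
Start: joints at [1.178, 0.468, -0.012, 1.603, 0.006, 1.071, -0.056], TCP at [0.223, -0.611, 0.231] pointing down, gripper open.
Joint ranges: [-2.53, 2.53], [-0.31, 2.02], [-1.57, 1.55], [0.28, 2.44], [-1.29, 4.43], [0.15, 1.84], [-2.92, 2.92]. Speed limits (rad/s): [2.57, 2.57, 3.14, 3.14, 3.14, 3.14, 3.14].

INTERFACE

Orientations are given as a unit quaternion [x, y, z, w].
In Python, from bench import * gives the robot as it stands.
- The arm moves only by the tool play_rows, never from a script. Its argument "motion" is a list of rows, each an object with "dr": the turn, a rotation vector about the tool's x, y, z each as a share of 90 degrees, from -1 to 1, a list of three; "slide": the shift along the tool's x, y, z each as a share of 0.04 m, from -1 to 1, a list of three; "grip": the opening, from 0 (shut) to 1 (fully open). In form: [{"dr": [rx, ry, rz], "slide": [tx, ty, tz], "grip": grip}, ...]. A call has 1 to 5 rows; each row shifts and turns the commanded pose from where the row before left it, along the tool's axes as they then stand; what a row does not reach is not made up. A row lasts 1/8 s, in which the tool goes at most 62.5 mm and 10.7 degrees, less where a joint would pass 70% of its speed; a pose out of reach is approached as far as the arm can. A call with a number of a shift or a turn outside -1 to 1 is refused whole. A call with a gripper value outside its range is refused whole. The fingers move at their own pace and stop on an object; the grip force is fixed at half the most. Time passes only in rows, so rows that do not move let the fingers close. It gives the time, the measured TCP pose, the force, the opening and the grip force at its end, in the units of the state.
- observe(): the state, without advancing time (a new reading comes with each control period).
- read_camera(name): name is "side" or "top"; returns a dict with "frame" (384x512x3 uint8, blue, green, red), "fov_y" (degrees; the focal length in pixels is half the picture's height over the tangent of half this angle, whatever the lens; pixels are square), "cx", "cy" (the principal point, pixels), "dist" ([k1, k2, p1, p2, k3] as OpenCV has them; the pictures are not rectified), "R" (3x3) and "t" (3): a world point X has camera coordinates R X + t. Camera axes: x right, y down, z forward; pixel columns grow to the right and rows downward; lengths in m; the calibration is good to about 2 mm. A picture is of the moment at which its call begins. There is no depth.
- hand_in(): hands the job in; it is judged then, once.
The state is a dict: "clock": time; "joints": joint angles; "joint_velocities": joint speeds; "joint_torque": joint torques, N m; "tool_pos": TCP position; "orientation": TCP orientation; "contact_force": force on the tool from outside, world axes, zero at the start; "ft_torque": the same for the moment, N m; "grip_width": finger opening in m; "gripper_force": force on a finger pad.
Only numpy, scipy, OpenCV 4.12 (cv2) and the standard library are available. Lean on these libraries where they do the work, as an engineer would, in place of code of your own. Each camera call takes 0.05 s, during which the arm holds its last target. There are 200 camera calls.

## Working session

There is one attempt and no reset: what is moved stays moved. The work goes in short steps, Python scripts to look and compute and a tool call to move; the robot and the scene stay as the last step left them, time stands still between calls to the robot, and variables do not carry over. Pictures are saved under pics/ and viewed, at most 10 in all, crops included, and the job is handed in when it is done.

Besides the shell and the picture viewer there is one more tool, called after "Call:" as a command line: name --argument value ..., lists and objects as JSON in quotes. play_rows: Moves the arm, as the interface text tells. Shift numbers are shares of 0.04 m and turn numbers shares of 90 degrees, none past 1 either way. Its arguments: {"type":"object","properties":{"motion":{"type":"array"}},"required":["motion"]}

```bash
mkdir -p pics
python3 - <<'E'
from bench import *
import cv2,pickle
o=observe();print({k:o[k] for k in("clock","tool_pos","orientation","grip_width","contact_force")})
for n in("top","side"):
    c=read_camera(n);pickle.dump(c,open(n+".pkl","wb"));cv2.imwrite(f"pics/{n}0.png",c["frame"]);print(n,c["fov_y"],c["cx"],c["cy"],c["dist"],c["R"],c["t"])
E
```

```text
{'clock': 0.0, 'tool_pos': array([ 0.2224778 , -0.61013655,  0.23031217]), 'orientation': array([ 9.84751824e-01,  1.73962656e-01, -2.23644318e-04, -8.88179857e-04]), 'grip_width': 0.08543406816269229, 'contact_force': array([-0.17222464,  0.25289712,  0.59952781])}
top 56.87886142541051 252.51325215930947 190.72725280044773 [-0.05577012  0.          0.          0.          0.        ] [[ 0.00473851 -0.99986184 -0.01593274]
 [-0.99534029 -0.00318139 -0.09637208]
 [ 0.09630808  0.01631516 -0.99521785]] [-0.08094386  0.50719277  0.8814753 ]
side 52.101070001957694 257.1606514823864 192.77224241878497 [-0.02167259  0.          0.          0.          0.        ] [[-0.86304125 -0.50507169  0.00789892]
 [-0.33006933  0.55203083 -0.76571287]
 [ 0.38237944 -0.66344898 -0.64313405]] [0.37992411 0.25188829 0.63837519]
```

View pics/top0.png

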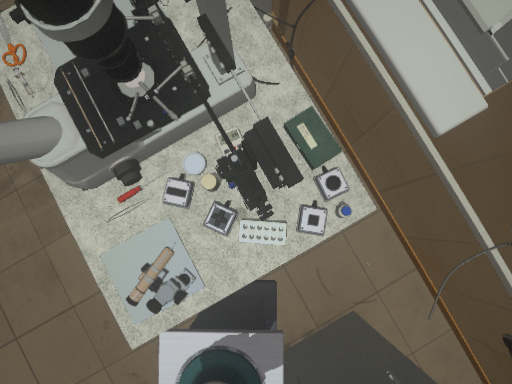

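View pics/side0.png

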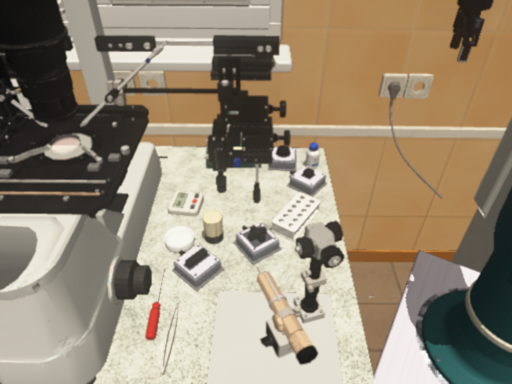

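The top view shows round at about (332,183), square (312,219), cross (220,217) and bar (178,192). The rack is at (263,232), the blue-capped bottle (345,210), the can (209,182) and the dish (195,162). The side view agrees. Next I measure the keys.

```bash
cat > h.py <<'E'
import cv2,numpy as np,pickle
def K(c):
    f=c["frame"].shape[0]/2/np.tan(np.radians(c["fov_y"]/2));return np.array([[f,0,c["cx"]],[0,f,c["cy"]],[0,0,1]])
def ray(c,p,z):
    u=cv2.undistortPoints(np.array(p,float).reshape(-1,1,2),K(c),np.array(c["dist"])).reshape(-1,2)
    R,t=np.array(c["R"]),np.array(c["t"]);o=-R.T@t;d=np.c_[u,np.ones(len(u))]@R
    return o+d*((z-o[2])/d[:,2])[:,None]
def proj(c,X):
    return cv2.projectPoints(np.array(X,float).reshape(-1,3),cv2.Rodrigues(np.array(c["R"]))[0],np.array(c["t"]),K(c),np.array(c["dist"]))[0].reshape(-1,2)
E
python3 - <<'E'
from h import *
c=pickle.load(open("top.pkl","rb"));s=pickle.load(open("side.pkl","rb"))
g=c["frame"].max(2)
for n,p in dict(round=(332,183),bar=(178,192),square=(312,219),cross=(220,217)).items():
    x,y=p;w=g[y-14:y+15,x-14:x+15];m=(w<70).astype(np.uint8)
    k,l,st,ce=cv2.connectedComponentsWithStats(m)
    for i in range(1,k):
        if st[i,4]>15:
            q=ce[i]+[x-14,y-14];X=ray(c,[q],.044)[0]
            pts=np.argwhere(l==i)[:,::-1].astype(np.float32);r=cv2.minAreaRect(pts);print(n,st[i],q.round(1),X.round(4),r[1:],"side px",proj(s,X).round(1))
a=cv2.resize(c["frame"][150:250,150:360],None,fx=3.8,fy=3.8,interpolation=2);cv2.imwrite("pics/t1.png",a)
b=cv2.resize(s["frame"][130:300,160:340],None,fx=3.5,fy=3.5,interpolation=2);cv2.imwrite("pics/s1.png",b)
E
```

```text
round [  9   7  13  13 141] [332.9 182.2] [ 0.5276 -0.2803  0.044 ] ((12.0, 12.0), 90.0) side px [[283.3 149.2]]
bar [ 3 10 19  8 77] [175.8 191.2] [0.5037 0.1134 0.044 ] ((17.70509910583496, 5.335783958435059), 14.03624439239502) side px [[196.9 254.5]]
square [11 10  9 10 67] [313.  219.7] [ 0.4339 -0.2293  0.044 ] ((7.8446455001831055, 8.040761947631836), 11.309932708740234) side px [[308.6 170.9]]
cross [18  0  5  5 17] [226.5 204.8] [ 0.4702 -0.0145  0.044 ] ((3.535533905029297, 4.242640495300293), 45.0) side px [[248.2 219.8]]
cross [ 7  7 14 13 58] [220.9 215.6] [ 0.4432 -0.001   0.044 ] ((15.243459701538086, 8.69914722442627), 28.610462188720703) side px [[256.3 228.7]]
```

View pics/t1.png

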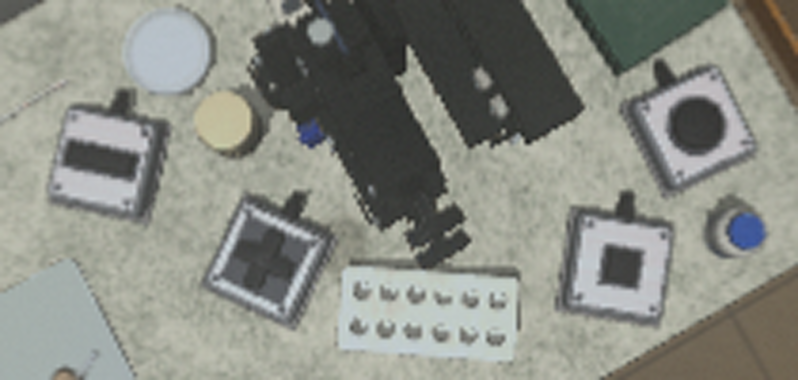

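View pics/s1.png

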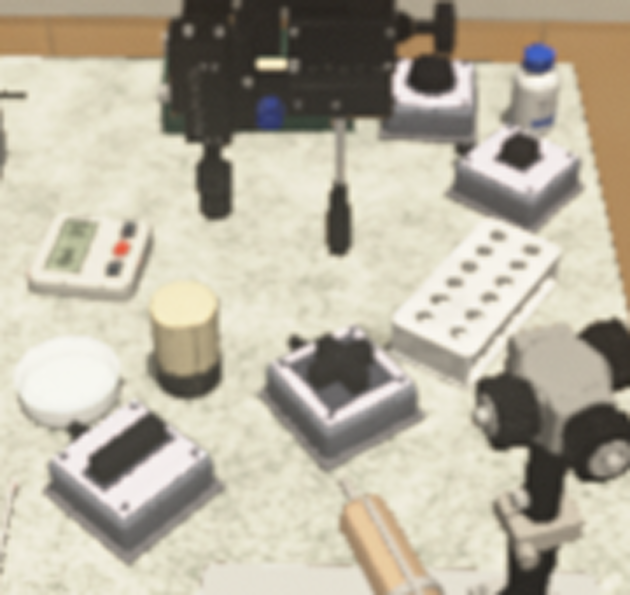

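The crops confirm the key identities. The ray-cast points agree with the side view once the keys' visible flanks are allowed for. The closed fingertips will be yawed to the world axes, so slide = (dx, -dy, -dz)/0.04.

Call:
play_rows --motion '[{"dr": [0, 0, 0.111], "slide": [0, 0, 0], "grip": 0}, {"dr": [0, 0, 0.111], "slide": [0, 0, 0], "grip": 0}, {"dr": [0, 0, 0], "slide": [0.9, -0.97, 0], "grip": 0}, {"dr": [0, 0, 0], "slide": [0.9, -0.97, 0], "grip": 0}, {"dr": [0, 0, 0], "slide": [0.9, -0.97, 0], "grip": 0}]'

```text
clock: 0.72
tool_pos: [0.3314, -0.4926, 0.2308]
orientation: [1.0, 0.0, -0.0, -0.0]
contact_force: [-0.1, -0.5, 0.1]
grip_width: 0.0002
gripper_force: 0.0
```

Call:
play_rows --motion '[{"dr": [0, 0, 0], "slide": [0.98, -1, 0.2], "grip": 0}, {"dr": [0, 0, 0], "slide": [0.98, -1, 0.4], "grip": 0}, {"dr": [0, 0, 0], "slide": [0.98, -1, 0.4], "grip": 0}, {"dr": [0, 0, 0], "slide": [0.98, -1, 0.4], "grip": 0}, {"dr": [0, 0, 0], "slide": [0.98, -1, 0.4], "grip": 0}]'

```text
clock: 1.35
tool_pos: [0.5272, -0.2926, 0.1585]
orientation: [1.0, 0.0, -0.0, -0.0]
contact_force: [-0.3, 0.1, -0.2]
grip_width: -0.0001
gripper_force: 0.0
```

Call:
play_rows --motion '[{"dr": [0, 0, 0], "slide": [0, -0.3, 0.5], "grip": 0}, {"dr": [0, 0, 0], "slide": [0, 0, 0.8], "grip": 0}, {"dr": [0, 0, 0], "slide": [0, 0, 0.8], "grip": 0}, {"dr": [0, 0, 0], "slide": [0, 0, 0], "grip": 0}]'

```text
clock: 1.85
tool_pos: [0.5243, -0.2809, 0.0727]
orientation: [1.0, 0.001, -0.003, -0.001]
contact_force: [-0.5, -1.1, 1.2]
grip_width: -0.0001
gripper_force: 0.0
```

Run:
```python
from bench import *
from h import *
o=observe();print(o["tool_pos"],o["contact_force"],o["joints"])
t=read_camera("top")["frame"];s=read_camera("side")["frame"]
cv2.imwrite("pics/p1.png",np.hstack([cv2.resize(t[100:300,150:400],(500,400)),cv2.resize(s[100:220,220:340],(300,300))[:,:,:] if 0 else cv2.copyMakeBorder(cv2.resize(s[100:200,230:330],(300,300)),0,100,0,0,0)]))
```

```text
[ 0.52430149 -0.28088554  0.07266429] [-0.49278932 -1.11817697  1.19122648] [ 0.49037426  0.58209275 -0.07180471  1.84048929  0.05927374  0.72717183
 -1.18376199]
```

View pics/p1.png

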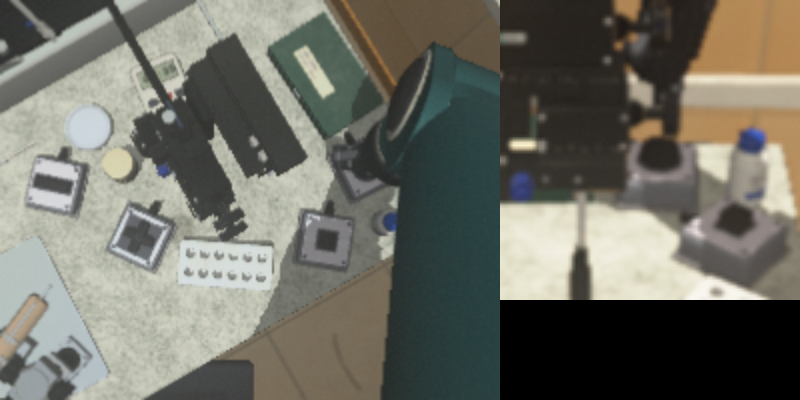

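The top view shows the arm reaching in from the right, clear of the manipulator, with the shut fingers over the round box. The side crop shows the fingertips just above the round key. TCP x is about 3 mm short, so I check whether it settles.

Call:
play_rows --motion '[{"dr": [0, 0, 0], "slide": [0, 0, 0], "grip": 0}, {"dr": [0, 0, 0], "slide": [0, 0, 0], "grip": 0}]'

```text
clock: 2.2
tool_pos: [0.5271, -0.2824, 0.0766]
orientation: [1.0, 0.0, 0.001, 0.0]
contact_force: [0.1, -0.9, 0.1]
grip_width: -0.0001
gripper_force: 0.0
```

Run:
```python
from bench import *
from h import *
o=observe();s=pickle.load(open("side.pkl","rb"));print(o["tool_pos"],o["joint_velocities"].round(4),o["joint_torque"],proj(s,o["tool_pos"]),o["orientation"])
```

```text
[ 0.52707071 -0.28238418  0.07657239] [-0.0015  0.0061 -0.0005  0.0013  0.0008 -0.0028 -0.0001] [-1.26251910e-02 -5.28345644e+01 -8.83289594e-01 -1.90593123e+01
  8.11357138e-03 -3.83790495e-03  2.82180099e-04] [[284.56365188 137.9421721 ]] [9.99999325e-01 4.08894567e-04 9.68378474e-04 4.94453858e-04]
```

It was only a transient. I press slowly, in steps of about 2 mm.

Call:
play_rows --motion '[{"dr": [0, 0, 0], "slide": [0, -0.05, 0.3], "grip": 0}, {"dr": [0, 0, 0], "slide": [0, 0, 0.25], "grip": 0}, {"dr": [0, 0, 0], "slide": [0, 0, 0.15], "grip": 0}, {"dr": [0, 0, 0], "slide": [0, 0, 0.05], "grip": 0}, {"dr": [0, 0, 0], "slide": [0, 0, 0], "grip": 0}]'

```text
clock: 2.82
tool_pos: [0.5264, -0.28, 0.0451]
orientation: [1.0, 0.0, -0.0, -0.0]
contact_force: [1.2, -0.3, -1.3]
grip_width: -0.0002
gripper_force: 0.0
```

Call:
play_rows --motion '[{"dr": [0, 0, 0], "slide": [0, 0, 0.05], "grip": 0}, {"dr": [0, 0, 0], "slide": [0, 0, 0.05], "grip": 0}, {"dr": [0, 0, 0], "slide": [0, 0, 0.05], "grip": 0}, {"dr": [0, 0, 0], "slide": [0, 0, 0], "grip": 0}, {"dr": [0, 0, 0], "slide": [0, 0, 0], "grip": 0}]'

```text
clock: 3.45
tool_pos: [0.5266, -0.2801, 0.0393]
orientation: [1.0, 0.0, 0.0, 0.0]
contact_force: [1.4, -1.0, 2.4]
grip_width: 0.0002
gripper_force: 0.6
```

Call:
play_rows --motion '[{"dr": [0, 0, 0], "slide": [0, 0, 0.04], "grip": 0}, {"dr": [0, 0, 0], "slide": [0, 0, 0.03], "grip": 0}, {"dr": [0, 0, 0], "slide": [0, 0, 0], "grip": 0}, {"dr": [0, 0, 0], "slide": [0, 0, 0], "grip": 0}]'

```text
clock: 3.95
tool_pos: [0.5264, -0.2799, 0.0364]
orientation: [1.0, 0.0, -0.0, -0.0]
contact_force: [0.6, -0.0, 1.5]
grip_width: 0.0004
gripper_force: 0.7
```

Round key is pressed about 7.6 mm. Retreat up, then back, and look.

Call:
play_rows --motion '[{"dr": [0, 0, 0], "slide": [0, 0, -0.4], "grip": 0}, {"dr": [0, 0, 0], "slide": [0, 0, -0.9], "grip": 0}, {"dr": [0, 0, 0], "slide": [0, 0, -0.9], "grip": 0}, {"dr": [0, 0, 0], "slide": [-0.6, 0, -0.9], "grip": 0}, {"dr": [0, 0, 0], "slide": [-1, 0, -0.9], "grip": 0}]'

```text
clock: 4.58
tool_pos: [0.4622, -0.2795, 0.1983]
orientation: [1.0, 0.001, 0.0, 0.0]
contact_force: [-0.1, -0.5, 0.5]
grip_width: -0.0
gripper_force: 0.0
```

Call:
play_rows --motion '[{"dr": [0, 0, 0], "slide": [-1, 0, 0], "grip": 0}, {"dr": [0, 0, 0], "slide": [-1, -0.5, 0], "grip": 0}, {"dr": [0, 0, 0], "slide": [-0.2, -0.5, 0], "grip": 0}, {"dr": [0, 0, 0], "slide": [0, 0, 0], "grip": 0}]'

```text
clock: 5.08
tool_pos: [0.3746, -0.2388, 0.1972]
orientation: [1.0, 0.002, 0.0, 0.0]
contact_force: [0.3, -0.6, 0.5]
grip_width: -0.0001
gripper_force: 0.0
```

Run:
```python
from bench import *
from h import *
o=observe();print(o["tool_pos"],o["contact_force"],o["joints"].round(3))
t=read_camera("top")["frame"];s=read_camera("side")["frame"]
cv2.imwrite("pics/p2.png",np.hstack([cv2.resize(t[100:300,150:400],(500,400)),cv2.copyMakeBorder(cv2.resize(s[100:200,230:330],(300,300)),0,100,0,0,0)]))
```

```text
[ 0.37455464 -0.23876908  0.19724568] [ 0.3469403  -0.61980088  0.45818021] [ 0.581  0.17  -0.098  2.114  0.022  0.858 -1.097]
```

View pics/p2.png

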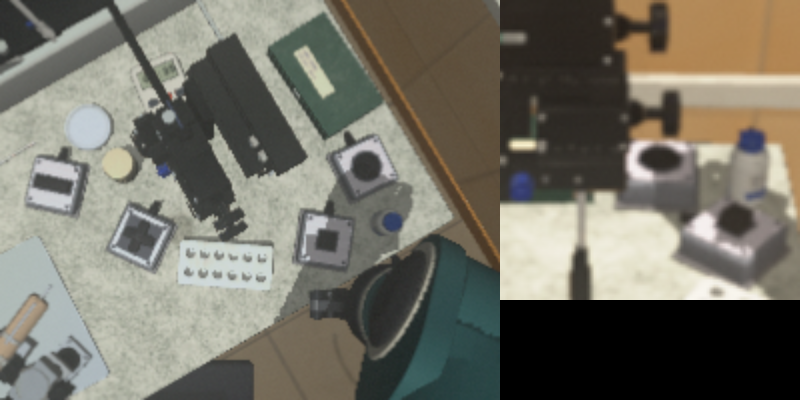

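The round key now sits low in its box in the side crop (658,157), and everything else is unmoved. Cross in front of the manipulator.

Call:
play_rows --motion '[{"dr": [0, 0, 0], "slide": [-0.2, -0.8, 0], "grip": 0}, {"dr": [0, 0, 0], "slide": [-0.2, -0.8, 0], "grip": 0}, {"dr": [0, 0, 0], "slide": [0, -0.8, 0], "grip": 0}, {"dr": [0, 0, 0], "slide": [0, -0.8, 0], "grip": 0}]'

```text
clock: 5.68
tool_pos: [0.3594, -0.1114, 0.1967]
orientation: [1.0, 0.0, 0.0, -0.0]
contact_force: [0.4, 0.7, 0.4]
grip_width: -0.0002
gripper_force: 0.0
```

Call:
play_rows --motion '[{"dr": [0, 0, 0], "slide": [0, -0.8, 0], "grip": 0}, {"dr": [0, 0, 0], "slide": [0, -0.8, 0], "grip": 0}, {"dr": [0, 0, 0], "slide": [0, -0.8, 0], "grip": 0}, {"dr": [0, 0, 0], "slide": [0, -0.8, 0], "grip": 0}, {"dr": [0, 0, 0], "slide": [0, 0, 0], "grip": 0}]'

```text
clock: 6.3
tool_pos: [0.3593, 0.0179, 0.1967]
orientation: [1.0, 0.003, 0.0, -0.0]
contact_force: [0.0, -1.1, 1.0]
grip_width: 0.0001
gripper_force: 0.0
```

Run:
```python
from bench import *
from h import *
o=observe();print(o["tool_pos"],o["orientation"],o["contact_force"],o["joints"].round(3))
```

```text
[0.35927319 0.01785292 0.19674379] [ 9.99995979e-01  2.77966282e-03  3.53676996e-04 -4.35807788e-04] [ 0.03194326 -1.07914858  1.02393065] [ 0.238  0.037 -0.382  2.27   0.017  0.837 -1.721]
```

Run:
```python
from h import *
c=pickle.load(open("top.pkl","rb"));s=pickle.load(open("side.pkl","rb"))
for z in(.05,.1,.15,.2,.25):
    print(z,ray(c,[[180,282],[173,247]],z).round(3).tolist(),proj(s,ray(c,[[180,282],[173,247]],z)).round(0).tolist())
```

```text
0.05 [[0.281, 0.097, 0.05], [0.365, 0.116, 0.05]] [[311.0, 298.0], [261.0, 285.0]]
0.1 [[0.289, 0.086, 0.1], [0.368, 0.104, 0.1]] [[312.0, 272.0], [263.0, 260.0]]
0.15 [[0.296, 0.075, 0.15], [0.372, 0.092, 0.15]] [[314.0, 245.0], [266.0, 234.0]]
0.2 [[0.304, 0.064, 0.2], [0.375, 0.08, 0.2]] [[315.0, 215.0], [269.0, 205.0]]
0.25 [[0.312, 0.053, 0.25], [0.378, 0.068, 0.25]] [[317.0, 183.0], [272.0, 175.0]]
```

Call:
play_rows --motion '[{"dr": [0, 0, 0], "slide": [0, -0.8, -0.5], "grip": 0}, {"dr": [0, 0, 0], "slide": [0.1, -0.8, 0], "grip": 0}, {"dr": [0, 0, 0], "slide": [0.5, -0.8, 0], "grip": 0}, {"dr": [0, 0, 0], "slide": [1, 0, 0], "grip": 0}, {"dr": [0, 0, 0], "slide": [1, 0, 0], "grip": 0}]'

```text
clock: 6.92
tool_pos: [0.4642, 0.1115, 0.2164]
orientation: [1.0, 0.0, 0.0, 0.0]
contact_force: [-0.4, 1.3, 0.3]
grip_width: 0.0
gripper_force: 0.0
```

Call:
play_rows --motion '[{"dr": [0, 0, 0], "slide": [1, 0, 0.8], "grip": 0}, {"dr": [0, 0, 0], "slide": [0, 0, 1], "grip": 0}, {"dr": [0, 0, 0], "slide": [0, 0, 1], "grip": 0}, {"dr": [0, 0, 0], "slide": [0, 0, 0.5], "grip": 0}, {"dr": [0, 0, 0], "slide": [0, 0, 0], "grip": 0}]'

```text
clock: 7.55
tool_pos: [0.5016, 0.1109, 0.0826]
orientation: [1.0, 0.0, -0.002, 0.0]
contact_force: [-0.3, -1.0, -0.8]
grip_width: -0.0001
gripper_force: 0.0
```

Call:
play_rows --motion '[{"dr": [0, 0, 0], "slide": [0, 0, 0], "grip": 0}, {"dr": [0, 0, 0], "slide": [0, 0, 0], "grip": 0}, {"dr": [0, 0, 0], "slide": [0, 0, 0], "grip": 0}]'

```text
clock: 7.92
tool_pos: [0.5026, 0.112, 0.0853]
orientation: [1.0, 0.0, 0.001, -0.0]
contact_force: [0.8, -0.8, 0.2]
grip_width: -0.0004
gripper_force: 0.0
```

Run:
```python
from bench import *
from h import *
o=observe();print(o["tool_pos"],o["contact_force"],o["joints"].round(3))
t=read_camera("top")["frame"];s=read_camera("side")["frame"]
print(proj(pickle.load(open("side.pkl","rb")),o["tool_pos"]))
cv2.imwrite("pics/p3.png",np.hstack([cv2.resize(t[100:300,130:330],(400,400)),cv2.resize(s[170:300,140:270],(400,400))]))
```

```text
[0.50261452 0.11201318 0.08534226] [ 0.79357687 -0.77503452  0.24530417] [ 0.027  0.489 -0.382  2.019  0.282  0.682 -2.105]
[[195.74731249 238.92320805]]
```

View pics/p3.png

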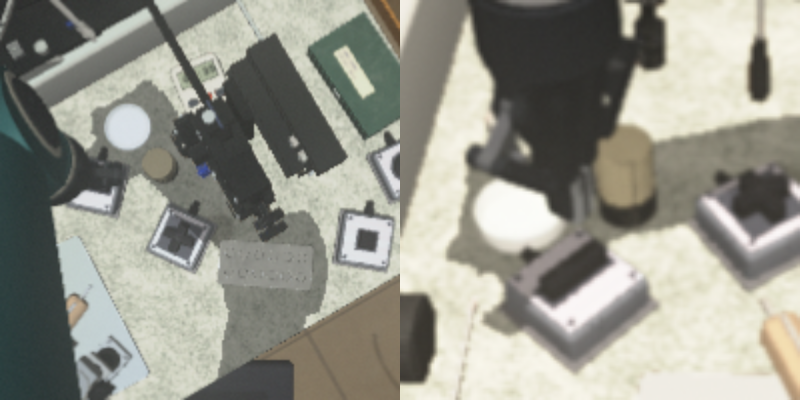

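The fingertips are seen at side pixel (197,240), against the predicted (196,239). They sit over the bar, whose box is intact below. I check how low the closed finger linkage hangs relative to the can.

Run:
```python
from h import *
c=pickle.load(open("top.pkl","rb"));s=pickle.load(open("side.pkl","rb"))
print("can",ray(c,[[209.2,182]],.061))
T=np.array([.5026,.112,.0853])
for d in(-.06,-.05,-.04,.04,.05,.06):
    print(d,[proj(s,T+[0,d,h])[0].round(0).tolist() for h in(.02,.03,.04,.05,.06)])
```

```text
can [[0.52515459 0.02718102 0.061     ]]
-0.06 [[214.0, 211.0], [214.0, 207.0], [214.0, 203.0], [213.0, 199.0], [213.0, 195.0]]
-0.05 [[211.0, 214.0], [211.0, 210.0], [211.0, 206.0], [210.0, 202.0], [210.0, 198.0]]
-0.04 [[208.0, 218.0], [208.0, 214.0], [207.0, 209.0], [207.0, 205.0], [206.0, 201.0]]
0.04 [[180.0, 246.0], [180.0, 242.0], [179.0, 237.0], [178.0, 233.0], [177.0, 229.0]]
0.05 [[176.0, 250.0], [176.0, 245.0], [175.0, 241.0], [174.0, 237.0], [173.0, 233.0]]
0.06 [[173.0, 253.0], [172.0, 249.0], [171.0, 245.0], [170.0, 241.0], [169.0, 237.0]]
```

The linkage sits more than 60 mm above the tip, so it clears the can. Press the bar.

Call:
play_rows --motion '[{"dr": [0, 0, 0], "slide": [0.03, -0.04, 0.4], "grip": 0}, {"dr": [0, 0, 0], "slide": [0, 0, 0.35], "grip": 0}, {"dr": [0, 0, 0], "slide": [0, 0, 0.2], "grip": 0}, {"dr": [0, 0, 0], "slide": [0, 0, 0.05], "grip": 0}, {"dr": [0, 0, 0], "slide": [0, 0, 0], "grip": 0}]'

```text
clock: 8.65
tool_pos: [0.5031, 0.1137, 0.0443]
orientation: [1.0, 0.001, -0.0, -0.0]
contact_force: [0.4, -0.1, -0.2]
grip_width: -0.0003
gripper_force: 0.0
```

Call:
play_rows --motion '[{"dr": [0, 0, 0], "slide": [0, 0, 0.05], "grip": 0}, {"dr": [0, 0, 0], "slide": [0, 0, 0.05], "grip": 0}, {"dr": [0, 0, 0], "slide": [0, 0, 0.04], "grip": 0}, {"dr": [0, 0, 0], "slide": [0, 0, 0], "grip": 0}, {"dr": [0, 0, 0], "slide": [0, 0, 0], "grip": 0}]'

```text
clock: 9.28
tool_pos: [0.5035, 0.1137, 0.039]
orientation: [1.0, 0.001, 0.0, -0.0]
contact_force: [2.1, 1.6, 1.7]
grip_width: -0.0001
gripper_force: 0.7
```

Call:
play_rows --motion '[{"dr": [0, 0, 0], "slide": [0, 0, 0.04], "grip": 0}, {"dr": [0, 0, 0], "slide": [0, 0, 0.03], "grip": 0}, {"dr": [0, 0, 0], "slide": [0, 0, 0], "grip": 0}, {"dr": [0, 0, 0], "slide": [0, 0, 0], "grip": 0}]'

```text
clock: 9.78
tool_pos: [0.5035, 0.1137, 0.0361]
orientation: [1.0, 0.001, 0.0, -0.0]
contact_force: [0.7, 0.7, 2.0]
grip_width: -0.0002
gripper_force: 1.1
```

Call:
play_rows --motion '[{"dr": [0, 0, 0], "slide": [0, 0, -0.4], "grip": 0}, {"dr": [0, 0, 0], "slide": [0, 0, -0.9], "grip": 0}, {"dr": [0, 0, 0], "slide": [0, 0, -1], "grip": 0}, {"dr": [0, 0, 0], "slide": [0, 0, -1], "grip": 0}, {"dr": [0, 0, 0], "slide": [-1, 0, -1], "grip": 0}]'

```text
clock: 10.4
tool_pos: [0.4639, 0.1134, 0.21]
orientation: [1.0, -0.0, 0.0, -0.0]
contact_force: [0.3, 0.7, 1.1]
grip_width: 0.0001
gripper_force: 0.0
```

Call:
play_rows --motion '[{"dr": [0, 0, 0], "slide": [-1, 0, 0], "grip": 0}, {"dr": [0, 0, 0], "slide": [-1, 0, 0], "grip": 0}, {"dr": [0, 0, 0], "slide": [-0.6, 0.3, 0], "grip": 0}, {"dr": [0, 0, 0], "slide": [0, 0.8, 0], "grip": 0}, {"dr": [0, 0, 0], "slide": [0, 0, 0], "grip": 0}]'

```text
clock: 11.02
tool_pos: [0.3583, 0.0677, 0.2084]
orientation: [1.0, -0.001, -0.0, 0.001]
contact_force: [-0.2, 0.2, -0.0]
grip_width: -0.0
gripper_force: 0.0
```

Run:
```python
from bench import *
from h import *
o=observe();print(o["tool_pos"],o["contact_force"],o["joints"].round(3))
t=read_camera("top")["frame"];s=read_camera("side")["frame"]
cv2.imwrite("pics/p4.png",np.hstack([cv2.resize(t[100:300,130:330],(400,400)),cv2.resize(s[170:300,140:270],(400,400))]))
```

```text
[0.3582847  0.067746   0.20844868] [-0.23707966  0.17277099 -0.04725596] [ 0.195  0.033 -0.475  2.242  0.021  0.871 -1.867]
```

View pics/p4.png

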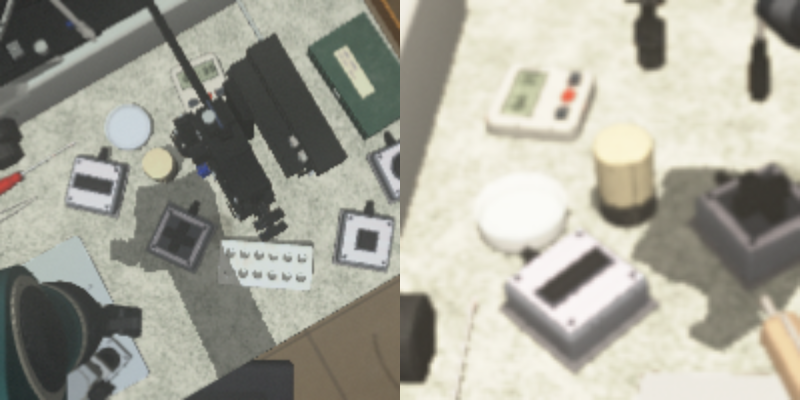

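The bar key is down (side crop 573,275), and the can, dish and cross are undisturbed. Cross back to the square.

Call:
play_rows --motion '[{"dr": [0, 0, 0], "slide": [0, 0.8, 0], "grip": 0}, {"dr": [0, 0, 0], "slide": [0, 0.9, 0], "grip": 0}, {"dr": [0, 0, 0], "slide": [0, 0.9, 0], "grip": 0}, {"dr": [0, 0, 0], "slide": [0, 0.9, 0], "grip": 0}, {"dr": [0, 0, 0], "slide": [0, 0.9, 0], "grip": 0}]'

```text
clock: 11.75
tool_pos: [0.3597, -0.1067, 0.2082]
orientation: [1.0, 0.001, -0.0, -0.0]
contact_force: [-0.3, -0.1, 0.3]
grip_width: 0.0
gripper_force: 0.0
```

Call:
play_rows --motion '[{"dr": [0, 0, 0], "slide": [0, 0.9, 0], "grip": 0}, {"dr": [0, 0, 0], "slide": [0, 0.9, 0], "grip": 0}, {"dr": [0, 0, 0], "slide": [0, 0.9, 0], "grip": 0}, {"dr": [0, 0, 0], "slide": [0.5, 0.3, 0], "grip": 0}, {"dr": [0, 0, 0], "slide": [0.9, 0, 0.5], "grip": 0}]'

```text
clock: 12.38
tool_pos: [0.417, -0.2277, 0.189]
orientation: [1.0, -0.001, 0.001, 0.001]
contact_force: [-0.2, -0.9, 0.0]
grip_width: 0.0002
gripper_force: 0.0
```

Call:
play_rows --motion '[{"dr": [0, 0, 0], "slide": [0.42, 0, 0.8], "grip": 0}, {"dr": [0, 0, 0], "slide": [0, 0, 0.9], "grip": 0}, {"dr": [0, 0, 0], "slide": [0, 0, 0.9], "grip": 0}, {"dr": [0, 0, 0], "slide": [0, 0, 0], "grip": 0}, {"dr": [0, 0, 0], "slide": [0, 0, 0], "grip": 0}]'

```text
clock: 13.0
tool_pos: [0.4333, -0.2262, 0.085]
orientation: [1.0, 0.001, 0.001, 0.0]
contact_force: [-0.6, 0.2, 0.6]
grip_width: 0.0003
gripper_force: 0.0
```

Call:
play_rows --motion '[{"dr": [0, 0, 0], "slide": [0, 0, 0], "grip": 0}, {"dr": [0, 0, 0], "slide": [0, 0, 0], "grip": 0}]'

```text
clock: 13.25
tool_pos: [0.4331, -0.2268, 0.0853]
orientation: [1.0, 0.0, 0.001, 0.001]
contact_force: [-0.4, 0.4, -0.5]
grip_width: 0.0002
gripper_force: 0.0
```

Run:
```python
from bench import *
from h import *
o=observe();print(o["tool_pos"],o["contact_force"],o["joints"].round(3))
s=read_camera("side")["frame"];t=read_camera("top")["frame"]
print(proj(pickle.load(open("side.pkl","rb")),o["tool_pos"]))
cv2.imwrite("pics/p5.png",np.hstack([cv2.resize(t[130:260,260:390],(400,400)),cv2.resize(s[100:230,230:360],(400,400))]))
```

```text
[ 0.43305873 -0.22679133  0.08526772] [-0.3515482   0.43363533 -0.49127457] [ 0.511  0.423 -0.117  2.094  0.082  0.627 -1.231]
[[310.13393462 157.19189972]]
```

View pics/p5.png

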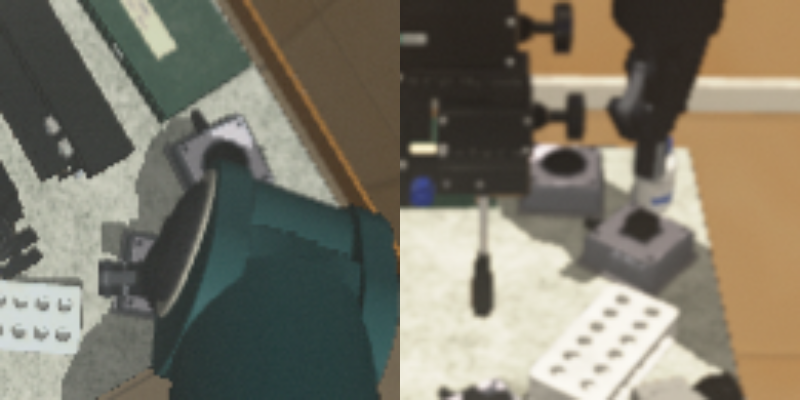

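The fingertips are over the square key (side crop about 648,180), clear of the bottle behind and the manipulator. Nudge 2.5 mm and press.

Call:
play_rows --motion '[{"dr": [0, 0, 0], "slide": [0.02, 0.06, 0.4], "grip": 0}, {"dr": [0, 0, 0], "slide": [0, 0, 0.35], "grip": 0}, {"dr": [0, 0, 0], "slide": [0, 0, 0.2], "grip": 0}, {"dr": [0, 0, 0], "slide": [0, 0, 0.05], "grip": 0}, {"dr": [0, 0, 0], "slide": [0, 0, 0], "grip": 0}]'

```text
clock: 13.98
tool_pos: [0.4331, -0.2288, 0.0439]
orientation: [1.0, 0.001, -0.0, -0.0]
contact_force: [-1.3, -0.0, 0.1]
grip_width: -0.0003
gripper_force: 0.0
```

Call:
play_rows --motion '[{"dr": [0, 0, 0], "slide": [0, 0, 0.05], "grip": 0}, {"dr": [0, 0, 0], "slide": [0, 0, 0.05], "grip": 0}, {"dr": [0, 0, 0], "slide": [0, 0, 0.04], "grip": 0}, {"dr": [0, 0, 0], "slide": [0, 0, 0], "grip": 0}, {"dr": [0, 0, 0], "slide": [0, 0, 0], "grip": 0}]'

```text
clock: 14.6
tool_pos: [0.4334, -0.2289, 0.0385]
orientation: [1.0, 0.001, 0.0, 0.0]
contact_force: [1.3, -0.2, 2.2]
grip_width: 0.0004
gripper_force: 0.6
```

Call:
play_rows --motion '[{"dr": [0, 0, 0], "slide": [0, 0, 0.04], "grip": 0}, {"dr": [0, 0, 0], "slide": [0, 0, 0.02], "grip": 0}, {"dr": [0, 0, 0], "slide": [0, 0, 0], "grip": 0}, {"dr": [0, 0, 0], "slide": [0, 0, 0], "grip": 0}]'

```text
clock: 15.1
tool_pos: [0.4333, -0.2289, 0.0361]
orientation: [1.0, 0.001, 0.0, 0.0]
contact_force: [1.0, -0.8, 2.1]
grip_width: 0.0002
gripper_force: 0.9
```

Call:
play_rows --motion '[{"dr": [0, 0, 0], "slide": [0, 0, -0.4], "grip": 0}, {"dr": [0, 0, 0], "slide": [0, 0, -0.9], "grip": 0}, {"dr": [0, 0, 0], "slide": [0, 0, -1], "grip": 0}, {"dr": [0, 0, 0], "slide": [0, 0, -1], "grip": 0}, {"dr": [0, 0, 0], "slide": [-0.6, 0.8, -1], "grip": 0}]'

```text
clock: 15.72
tool_pos: [0.41, -0.2588, 0.2102]
orientation: [1.0, 0.003, 0.0, -0.0]
contact_force: [0.5, -0.6, -0.8]
grip_width: -0.0001
gripper_force: 0.0
```

Call:
play_rows --motion '[{"dr": [0, 0, 0], "slide": [-0.6, 1, 0], "grip": 0}, {"dr": [0, 0, 0], "slide": [-0.4, 1, 0], "grip": 0}, {"dr": [0, 0, 0], "slide": [0, 1, 0], "grip": 0}, {"dr": [0, 0, 0], "slide": [0, 0, 0], "grip": 0}, {"dr": [0, 0, 0], "slide": [0, 0, 0], "grip": 0}]'

```text
clock: 16.35
tool_pos: [0.369, -0.3798, 0.2082]
orientation: [1.0, 0.001, -0.0, -0.001]
contact_force: [-0.8, -0.0, -0.3]
grip_width: 0.0001
gripper_force: 0.0
```

Run:
```python
from bench import *
from h import *
o=observe();print(o["tool_pos"],o["contact_force"],o["joint_velocities"].round(3))
s=read_camera("side")["frame"];t=read_camera("top")["frame"]
cv2.imwrite("pics/p6.png",np.hstack([cv2.resize(t[130:260,150:370],(400,236))[:, :],cv2.resize(s[130:270,160:340],(304,236))]))
```

```text
[ 0.36901859 -0.3797527   0.20816888] [-0.76783182 -0.04700759 -0.31532339] [-0.015 -0.004 -0.011  0.009 -0.    -0.005  0.001]
```

View pics/p6.png

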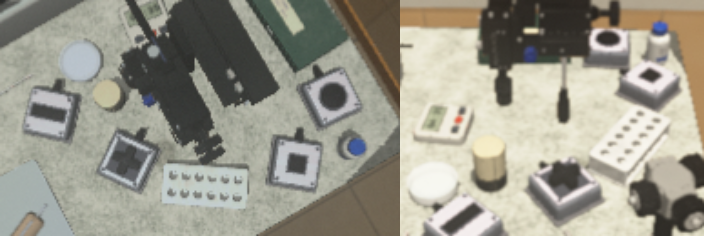

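Round, bar and square are all down (side crop 608,40; 463,222; 650,76). The cross is still up (565,175), the bystanders are unmoved and the hand is clear.

```bash
python3 -c "
from bench import *
print(hand_in())"
```

```text
the job is handed in; nothing more can be done
None
```

I pressed the round, bar and square keys in that order; all three stayed down in the last pictures, with the cross key up, the bystanders unmoved and the hand clear, and I handed the job in at about 16 s (no verdict was returned).

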